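Gauge a panel groove on the sloping easel and sort the stile

ROBOT

A 6-joint arm with a two-finger parallel gripper is mounted at the origin on the work surface. World frame = base frame: x ahead of the robot, y to its left, z up, the work surface at z = 0. Lengths are in m, angles in rad, forces in N, time in s.
With the tool pointing down it reaches from about 0.425 to 0.95 m from the base axis. Payload 3.5 kg.
Tool frame: the origin (TCP) lies on the centre line of the jaws, within the pads' length; the fingertips stand 11 mm ahead of it and the grasp point (between the pads) lies 8 mm behind it; y points along the fingers, x is the direction in which the jaws open and shut, and the axes are right-handed (so a half turn about y gives the same grasp; the last joint's range is limited). The gripper opens to 85 mm and grips with 20 to 120 N. Pads are 22 mm wide; open, the fingers measure 114 mm over their backs; the gripper's body (76 mm by 85 mm) begins 54 mm behind the grasp point. The pads swing forward as they close: fully open they stand 13 mm farther back than shut.
Start: joints at [1.131, 0.286, 1.577, -0, 1.279, -0.15], TCP at [0.193, 0.647, 0.242] pointing down, gripper open.
Joint ranges: [-2.77, 2.77], [-0.9, 2.22], [0.21, 2.48], [-1.53, 4.67], [0.24, 2.81], [-2.84, 2.84]. Speed limits (rad/s): [2.79, 2.79, 3.14, 3.14, 3.14, 3.14].

INTERFACE

Orientations are given as a unit quaternion [x, y, z, w].
In Python, from plant import get_state, read_camera, sign_off gives the robot as it stands.
- The arm moves only by the shell command python3 -m inch 'ROWS' [FORCE]. ROWS is JSON, a list of rows, each an object of numbers: "ax", "ay", "az": the turn, a rotation vector about the tool's x, y, z in rad; "x", "y", "z": the shift along the tool's x, y, z in mm; "hand": the closure, from -1 (fully open) to 1 (shut). In form: [{"ax": .., "ay": .., "az": .., "x": .., "y": .., "z": .., "hand": ..}, ...]. A call has 1 to 5 rows; each row shifts and turns the commanded pose from where the row before left it, along the tool's axes as they then stand; what a row does not reach is not made up. A row lasts 1/12 s, in which the tool goes at most 41.7 mm and 7.16 degrees, less where a joint would pass 70% of its speed; a pose out of reach is approached as far as the arm can. A call with a gripper value outside its range is refused whole. The fingers move at their own pace and stop on an object; FORCE is the grip in N (left out, the last holds). Time passes only in rows, so rows that do not move let the fingers close. It gives the time, the measured TCP pose, the force and the opening at its end, in the units of the state.
- get_state(): the state, without advancing time (a new reading comes with each control period).
- read_camera(name): name is "side" or "top"; returns a dict with "img" (400x640x3 uint8, red, green, blue), "fov_y" (degrees; the focal length in pixels is half the picture's height over the tangent of half this angle, whatever the lens; pixels are square), "cx", "cy" (the principal point, pixels), "T" (4x4, takes a point from camera to world coordinates). Camera axes: x right, y down, z forward; pixel columns grow to the right and rows downward; lengths in m; the calibration is good to about 2 mm. A picture is of the moment at which its call begins. There is no depth.
- sign_off(): hands the job in, once; it reports no verdict.
The state is a dict: "time": time; "qpos": joint angles; "dq": joint speeds; "joint_efforts": joint torques, N m; "eef_pos": TCP position; "tcp_rot": TCP orientation; "contact_force": force on the tool from outside, world axes, zero at the start; "wrist_torque": the same for the moment, N m; "opening": opening from 0.0 (shut) to 1.0 (fully open).
Only numpy, scipy, OpenCV 4.12 (cv2) and the standard library are available. Lean on these libraries where they do the work, as an engineer would, in place of code of your own. Each camera call takes 0.05 s, during which the arm holds its last target. There are 200 camera calls.

TASK

The stile on the sloping bench easel has a panel groove that must be at least 12 mm deep: as it lies there, feel for the groove with the sprung probe of the dial depth gauge, press gently until the gauge's base sits flat across the edge, hold it there for about a second and read the depth, then stand the gauge back upright on its slotted rest. If the groove is deep enough, lay the stile flat, groove up, across the two bearers beside the finished stile; if it is too shallow, lay it flat, groove up, in the open tray for recutting. Leave the finished stile, chisel and glue bottle undisturbed.

Things in the scene. Friction and masses are not known exactly. Their poses are not given: they have to be found in the camera images.
- stile_mid (a point): Loose pale-wood stile (0.28 to 0.40 kg), 180 long (x) x 44 wide (y) x 56 mm high (z); the point is its centre, its upper face 28 mm above along z. At the start it lies on the sloping easel, z leaning 25 degrees from vertical towards the easel's +x, its x pointing down the slope, lower end against the ledge.
- stile_face (a point): Middle of the stile's flat upper face, 28 mm above stile_mid, same axes. One groove, 12 mm wide, runs the whole length of this face along x. Its middle line lies anywhere within 4 mm to either side (y) of this point, and it is 7 to 17 mm deep with a flat floor: neither is told, find out by touch or sight.
- gauge_grip (a point): Loose dial depth gauge (0.33 kg); z points up it. The point is the middle of its black grip block, 26 x 26 mm (x, y), from 24 mm below to 18 mm above the point. Just under the block is the round dial case, 49 mm across and 20 thick, leaning back 30 degrees, reaching 31 mm forward (+x). Stands on the rest at the start, its y along the rest's y within 6 degrees.
- gauge_foot (a point): Middle of the flat underside of the gauge's steel base bar, 24 (x) x 80 (y) x 14 mm (z); 88 mm below gauge_grip, same axes. An 8 mm round-ended probe comes straight down out of this point; when free its end stands 20 mm below it.
- probe (a joint): How far the gauge's sprung probe is pushed in, m: 0 free (20 mm out), 0.020 level with the underside. Depth read = 0.020 minus this. Spring 1.1 N at 0 to 2.1 N at 0.020. On the dial (faces the gauge's +x and up) the needle points up the gauge for depth 0 and turns clockwise 15 degrees per mm of depth; marks each mm, long ones each 5.
- easel: Fixed plywood bench easel, origin under its middle on the bench. Its bed, 210 mm along the slope and 130 mm wide (y), falls towards +x at 25 degrees (face towards the far side of the bench); the face is 85 mm above the origin at its middle. A ledge 12 mm thick stands 16 mm above the face along the bed's low end.
- rest: Fixed wooden rest for the gauge, 64 (x) x 110 (y) x 40 mm high, origin under its middle on the bench. Two flat-topped blocks, each 34 mm wide in y, leave a slot 42 mm wide between them running along x, 28 mm deep; the gauge's base bar (its y along the rest's y) bridges the slot and the probe hangs free in it.
- bearers: Fixed pair of wooden sticks on the bench, 200 mm long (along y), 30 mm wide, 20 mm high, at x = -55 and +55 mm from the origin (on the bench, midway between them). Stiles lie across both, their length along x. The finished stile lies on them near y = -60 mm; the free place is around y = +50 mm.
- tray: Fixed open plywood tray for work to be recut, 250 (x) x 170 (y) x 45 mm high outside, walls and floor 8 mm thick; origin under its middle on the bench. Empty.
- finished_mid (a point): Finished stile of the same size, lying groove up across the bearers; the point is its centre, x along its length. Loose; leave it.
- chisel: Loose bench chisel lying flat, about 265 mm long; origin near its ferrule. Leave it.
- glue: Loose white bottle of glue, 64 mm across, 150 mm high, standing; origin under its middle. Leave it.
Not all that is in view belongs to the job. What is shaped like the bearers but blue or white is not meant.

How it is judged:
By the outcome, as a careful person would: the job done as asked, in the order asked, and still so for the second after the job is handed in, with the robot touching nothing.
It also fails if it takes over 56 s, if anything falls off the work surface, if the arm or the gripper's body presses on something with over 40 N, if the wrist force passes 120 N, or if a joint passes its speed limit or range.

## Working session

There is one attempt and no reset: what is moved stays moved. The work goes in short steps, Python scripts to look and compute and a shell command to move; the robot and the scene stay as the last step left them, time stands still between calls to the robot, and variables do not carry over. Pictures are saved under pics/ and viewed, about 8 in all and at most 12, crops included, and the job is handed in when it is done.

```bash
mkdir -p pics; ls
python3 - <<'E'
from plant import *
import cv2,json
s=get_state();print(s)
for n in("side","top"):
    c=read_camera(n);cv2.imwrite(f"pics/{n}0.png",c["img"][:,:,::-1]);print(n,c["fov_y"],c["cx"],c["cy"],c["T"])
E
```

```text
pics
{'time': 0.0, 'qpos': array([ 1.13103857e+00,  2.87189289e-01,  1.57817175e+00,  1.67307909e-05,
        1.27860042e+00, -1.50016456e-01]), 'dq': array([ 4.14036561e-04,  1.39376939e-03,  9.35419570e-05, -3.19309489e-04,
       -6.90451638e-04, -2.37213382e-04]), 'joint_efforts': array([-1.38479179e-03, -4.05996680e+01, -2.92617148e+01, -2.39208084e-04,
        5.99635154e-03,  5.45631252e-06]), 'eef_pos': array([0.19255832, 0.64629559, 0.24093424]), 'tcp_rot': array([ 0.56733467,  0.42183699, -0.42331983, -0.5665556 ]), 'contact_force': array([-0.47166811, -0.03838685,  0.85231834]), 'wrist_torque': array([ 0.00506607, -0.03782597, -0.03214549]), 'opening': 0.999740624131466}
side 50.139300376731235 308.7477110217919 204.1807806847316 [[ 0.82484374 -0.39962781  0.39991301  0.03218583]
 [-0.56535962 -0.58446985  0.58203394 -0.70449398]
 [ 0.00114015 -0.70618172 -0.70802972  0.9397551 ]
 [ 0.          0.          0.          1.        ]]
top 56.634768854665616 320.846826250195 198.5207053137151 [[-0.00387329 -0.97948019  0.20150323  0.31011822]
 [-0.99998358  0.00464475  0.00335585 -0.03144977]
 [-0.00422293 -0.20148693 -0.9794821   0.99936331]
 [ 0.          0.          0.          1.        ]]
```

View pics/top0.png

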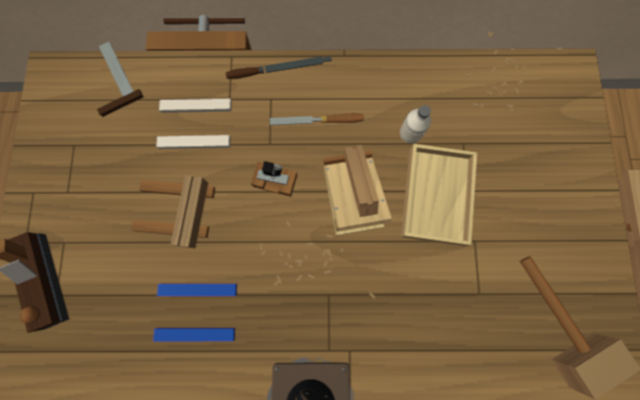

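View pics/side0.png

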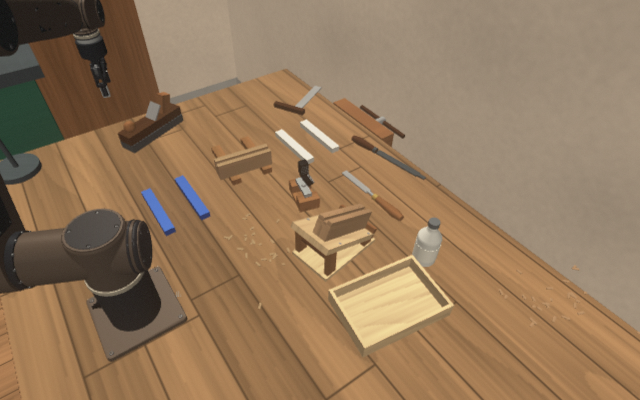

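```bash
cat > h.py <<'E'
import numpy as np,cv2
from plant import *
from scipy.spatial.transform import Rotation as R
def cam(n):
    c=read_camera(n);c["f"]=c["img"].shape[0]/2/np.tan(np.radians(c["fov_y"]/2));return c
def ray(c,u,v):
    d=c["T"][:3,:3]@np.array([(u-c["cx"])/c["f"],(v-c["cy"])/c["f"],1]);return c["T"][:3,3],d/np.linalg.norm(d)
def plane(c,u,v,z):
    o,d=ray(c,u,v);return o+d*(z-o[2])/d[2]
def tri(c1,p1,c2,p2):
    o1,d1=ray(c1,*p1);o2,d2=ray(c2,*p2)
    t=np.linalg.lstsq(np.c_[d1,-d2],o2-o1,rcond=None)[0]
    a,b=o1+t[0]*d1,o2+t[1]*d2;return (a+b)/2,np.linalg.norm(a-b)
def proj(c,p):
    q=np.linalg.inv(c["T"])@np.r_[p,1];return c["f"]*q[:2]/q[2]+[c["cx"],c["cy"]]
def crop(c,u0,v0,w,h,s,f):
    cv2.imwrite(f,cv2.resize(c["img"][v0:v0+h,u0:u0+w,::-1],None,fx=s,fy=s,interpolation=cv2.INTER_CUBIC))
E
python3 - <<'E'
from h import *
t=cam("top");s=cam("side")
a=cv2.resize(t["img"][140:250,240:400,::-1],None,fx=5,fy=5,interpolation=cv2.INTER_CUBIC)[:, :]
crop(t,240,140,160,110,5,"pics/t1.png"); crop(s,200,130,190,145,4,"pics/s1.png");
E
```

```text
(no output)
```

View pics/t1.png

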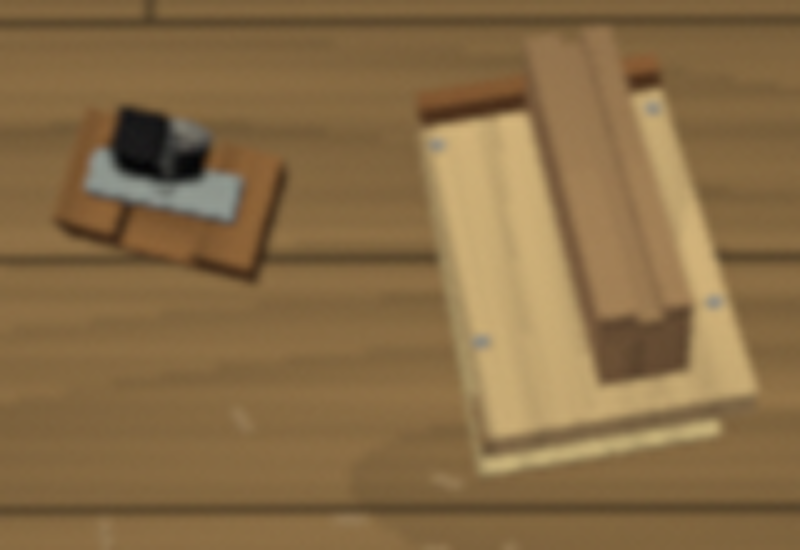

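View pics/s1.png

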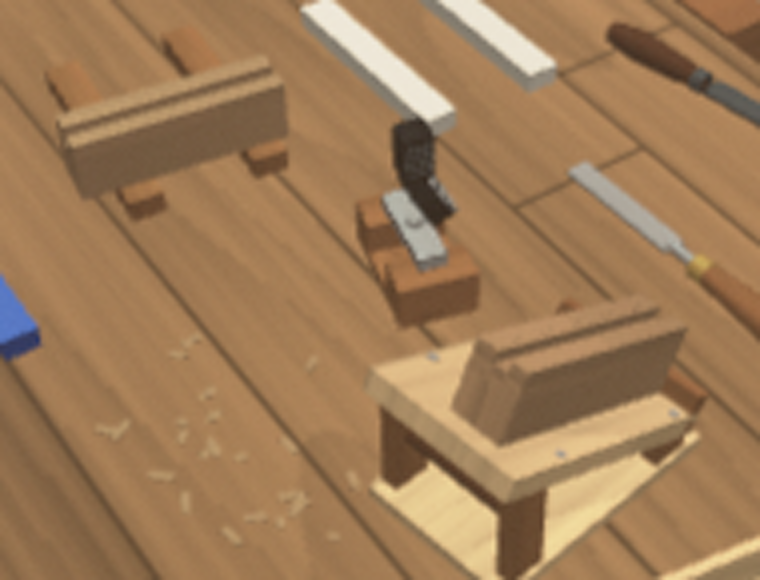

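Run:
```python
from h import *
t=cam("top");s=cam("side")
P=lambda a,b:(240+a/5,140+b/5)
S=lambda a,b:(200+a/4,130+b/4)
print("bar corners z54");
C=[plane(t,*P(*q),.054) for q in((85,190),(103,150),(243,178),(236,222))]
for c in C:print(c.round(4))
print("mean",np.mean(C,0).round(4),[np.linalg.norm(C[i]-C[i-1]).round(4) for i in range(4)])
C=[plane(s,*S(*q),.054) for q in((383,198),(403,188),(447,257),(425,270))]
for c in C:print(c.round(4))
print("mean side",np.mean(C,0).round(4))
print("rest top corners z40")
for q in((55,222),(92,112),(284,160),(255,272)):print(plane(t,*P(*q),.04).round(4))
print("block top z146: top",plane(t,*P(146,135),.146).round(4)," side",plane(s,*S(412,126),.146).round(4))
print("stile face pts via tri: upper-left..")
for n,a,b in(("UpEnd -y",(690,305),(503,377)),("UpEnd +y",(595,318),(470,340)),("LoEnd -y",(612,30),(686,328)),("LoEnd +y",(527,36),(637,296))):
    p,e=tri(t,P(*a),s,S(*b));print(n,p.round(4),e.round(4))
# mask refinement of bar
hsv=cv2.cvtColor(t["img"],cv2.COLOR_RGB2HSV)[140:200,245:305]
m=((hsv[...,1]<60)&(hsv[...,2]>110)).astype(np.uint8)
print(m.sum(),cv2.minAreaRect(np.argwhere(m)[:,::-1].astype(np.float32)+[245,140]))
st=get_state();print(R.from_quat(st["tcp_rot"]).as_matrix().round(3))
```

```text
bar corners z54
[0.5605 0.1396 0.054 ]
[0.5823 0.1308 0.054 ]
[0.5667 0.0565 0.054 ]
[0.5428 0.0599 0.054 ]
mean [0.5631 0.0967 0.054 ] [np.float64(0.0817), np.float64(0.0235), np.float64(0.0759), np.float64(0.0241)]
[0.5604 0.1357 0.054 ]
[0.5797 0.1367 0.054 ]
[0.5637 0.0532 0.054 ]
[0.5422 0.051  0.054 ]
mean side [0.5615 0.0941 0.054 ]
rest top corners z40
[0.5467 0.1576 0.04  ]
[0.6077 0.1397 0.04  ]
[0.5803 0.036  0.04  ]
[0.519  0.0508 0.04  ]
block top z146: top [0.5632 0.0946 0.146 ]  side [0.5659 0.1022 0.146 ]
stile face pts via tri: upper-left..
UpEnd -y [ 0.4673 -0.1555  0.1731] 0.0135
UpEnd +y [ 0.4667 -0.1145  0.1684] 0.0046
LoEnd -y [ 0.6315 -0.1348  0.0989] 0.0002
LoEnd +y [ 0.6272 -0.0907  0.0969] 0.0043Traceback (most recent call last):
  File "<stdin>", line 21, in <module>
cv2.error: OpenCV(4.12.0) /io/opencv/modules/imgproc/src/convhull.cpp:143: error: (-215:Assertion failed) total >= 0 && (depth == CV_32F || depth == CV_32S) in function 'convexHull'
```

Run:
```python
from h import *
st=get_state();M=R.from_quat(st["tcp_rot"]).as_matrix();print(M.round(3), np.degrees(np.arctan2(M[1,0],M[0,0])),np.degrees(np.arctan2(M[1,2],M[0,2])))
t=cam("top")
hsv=cv2.cvtColor(t["img"],cv2.COLOR_RGB2HSV)[140:200,245:305]
m=((hsv[...,1]<60)&(hsv[...,2]>110)).astype(np.uint8)
print(m.sum(),cv2.minAreaRect((np.argwhere(m)[:,::-1]+[245,140]).astype(np.float32)))
```

```text
[[ 0.286 -0.    -0.958]
 [ 0.958 -0.001  0.286]
 [-0.001 -1.     0.   ]] 73.39440818812157 163.39440082052383
197 ((273.1731262207031, 172.13461303710938), (30.201885223388672, 17.062103271484375), 11.309932708740234)
```

```bash
cat >> h.py <<'E'
def rel(pos,Rt):
    "shift (mm) and rotvec to target in current tool axes"
    s=get_state();M=R.from_quat(s["tcp_rot"]).as_matrix()
    print("t",s["time"],"pos",s["eef_pos"].round(4),"q",s["qpos"].round(3),"F",np.round(s["contact_force"],2),"open",round(s["opening"],3))
    print("shift mm",(M.T@(np.array(pos)-s["eef_pos"])*1e3).round(1),"rotvec",R.from_matrix(M.T@Rt).as_rotvec().round(4))
def frame(psi,tilt=0,ty=0):
    "tool down with x at yaw psi (deg); then tilted about world horizontal axis at yaw ty by tilt deg"
    a=np.radians(psi);x=np.array([np.cos(a),np.sin(a),0]);y=np.array([0,0,-1.]);M=np.c_[x,y,np.cross(x,y)]
    b=np.radians(ty);return R.from_rotvec(np.radians(tilt)*np.array([np.cos(b),np.sin(b),0])).as_matrix()@M
E
python3 -m inch '[{"x":-23.4,"z":-28.4},{"x":-23.4,"z":-28.4},{"x":-23.4,"z":-28.4},{"x":-23.4,"z":-28.4},{"x":-23.4,"z":-28.4}]' 40
python3 -m inch '[{"x":-23.4,"z":-28.4},{"x":-23.4,"z":-28.4},{"x":-23.4,"z":-28.4},{"x":-23.4,"z":-28.4},{"x":-23.4,"z":-28.4}]'
python3 -m inch '[{"x":-23.4,"z":-28.4},{"x":-23.4,"z":-28.4},{"x":-23.4,"z":-28.4},{"x":-23.4,"z":-28.4},{"x":-23.4,"z":-28.4}]'
python3 -m inch '[{"x":-23.4,"z":-28.4},{"x":-23.4,"z":-28.4},{"x":-23.4,"z":-28.4,"ay":-0.063},{},{}]'
python3 -c "
from h import *
rel([.563,.096,.122],frame(77))
t=cam('top');s=cam('side')
a=cv2.resize(t['img'][110:230,220:340,::-1],(400,400),interpolation=cv2.INTER_CUBIC);b=cv2.resize(s['img'][120:240,240:360,::-1],(400,400),interpolation=cv2.INTER_CUBIC)
cv2.imwrite('pics/a1.png',np.hstack([a,b]))"
```

```text
t 0.35 pos [0.1928 0.6467 0.242 ] q [ 1.131  0.287  1.577  0.     1.279 -0.15 ] F [ 0.39  0.34 -0.09] open 0.999
shift mm [-421.9  120.2 -512.2] rotvec [-0.0001 -0.0629 -0.0005]validation failed for argument at $[0]...
validation failed for argument at $[0]...
validation failed for argument at $[0]...
validation failed for argument at $[0]...
```

View pics/a1.png

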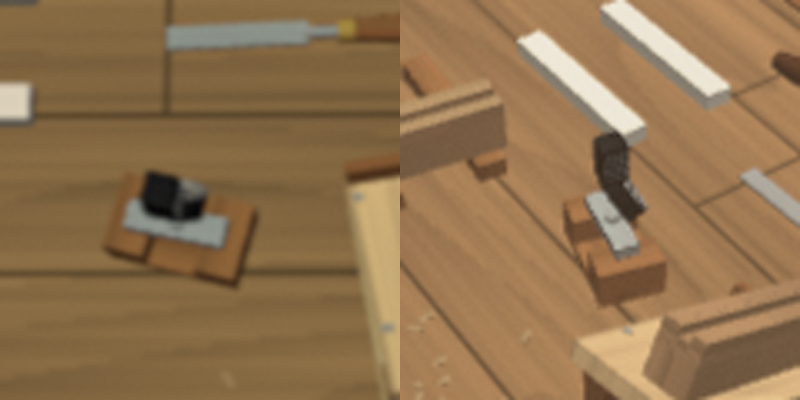

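The rows were refused because every key is required, so the arm has not moved. The picture shows the gauge untouched. I'll resend with full rows.

```bash
python3 -m inch '[{"ax":0,"ay":0,"az":0,"x":-23.4,"y":0,"z":-28.4,"hand":-1},{"ax":0,"ay":0,"az":0,"x":-23.4,"y":0,"z":-28.4,"hand":-1},{"ax":0,"ay":0,"az":0,"x":-23.4,"y":0,"z":-28.4,"hand":-1},{"ax":0,"ay":0,"az":0,"x":-23.4,"y":0,"z":-28.4,"hand":-1},{"ax":0,"ay":0,"az":0,"x":-23.4,"y":0,"z":-28.4,"hand":-1}]' 40 && 
python3 -m inch '[{"ax":0,"ay":0,"az":0,"x":-23.4,"y":0,"z":-28.4,"hand":-1},{"ax":0,"ay":0,"az":0,"x":-23.4,"y":0,"z":-28.4,"hand":-1},{"ax":0,"ay":0,"az":0,"x":-23.4,"y":0,"z":-28.4,"hand":-1},{"ax":0,"ay":0,"az":0,"x":-23.4,"y":0,"z":-28.4,"hand":-1},{"ax":0,"ay":0,"az":0,"x":-23.4,"y":0,"z":-28.4,"hand":-1}]' &&
python3 -m inch '[{"ax":0,"ay":0,"az":0,"x":-23.4,"y":0,"z":-28.4,"hand":-1},{"ax":0,"ay":0,"az":0,"x":-23.4,"y":0,"z":-28.4,"hand":-1},{"ax":0,"ay":0,"az":0,"x":-23.4,"y":0,"z":-28.4,"hand":-1},{"ax":0,"ay":0,"az":0,"x":-23.4,"y":0,"z":-28.4,"hand":-1},{"ax":0,"ay":0,"az":0,"x":-23.4,"y":0,"z":-28.4,"hand":-1}]' &&
python3 -m inch '[{"ax":0,"ay":0,"az":0,"x":-23.4,"y":0,"z":-28.4,"hand":-1},{"ax":0,"ay":0,"az":0,"x":-23.4,"y":0,"z":-28.4,"hand":-1},{"ax":0,"ay":-0.063,"az":0,"x":-23.4,"y":0,"z":-28.4,"hand":-1}]'
python3 -c "
from h import *
rel([.563,.096,.122],frame(77))"
```

```text
time: 0.87
eef_pos: [0.2961, 0.4928, 0.2425]
tcp_rot: [0.567, 0.423, -0.423, -0.567]
contact_force: [0.5, 0.1, -0.7]
opening: 1.0
time: 1.28
eef_pos: [0.3988, 0.3399, 0.2427]
tcp_rot: [0.567, 0.423, -0.422, -0.567]
contact_force: [0.9, 0.2, 0.3]
opening: 1.004
time: 1.7
eef_pos: [0.5016, 0.1871, 0.2428]
tcp_rot: [0.567, 0.423, -0.422, -0.567]
contact_force: [0.4, -0.2, 0.3]
opening: 1.0
time: 1.95
eef_pos: [0.5632, 0.0954, 0.2427]
tcp_rot: [0.553, 0.441, -0.44, -0.553]
contact_force: [-0.2, 0.4, 0.4]
opening: 1.004
t 1.95 pos [0.5632 0.0954 0.2427] q [-0.01   0.058  1.836  0.     1.246 -1.355] F [-0.23  0.38  0.4 ] open 1.004
shift mm [  0.5 120.7   0.4] rotvec [0.0008 0.0008 0.0003]
```

```bash
python3 -m inch '[{"ax":0,"ay":0,"az":0,"x":0,"y":35,"z":0,"hand":-1},{"ax":0,"ay":0,"az":0,"x":0.5,"y":35,"z":0.4,"hand":-1},{"ax":0,"ay":0,"az":0,"x":0,"y":30,"z":0,"hand":-1},{"ax":0,"ay":0,"az":0,"x":0,"y":20.5,"z":0,"hand":-1},{"ax":0,"ay":0,"az":0,"x":0,"y":0,"z":0,"hand":0}]' 40 && 
python3 -m inch '[{"ax":0,"ay":0,"az":0,"x":0,"y":0,"z":0,"hand":1},{"ax":0,"ay":0,"az":0,"x":0,"y":0,"z":0,"hand":1},{"ax":0,"ay":0,"az":0,"x":0,"y":0,"z":0,"hand":1},{"ax":0,"ay":0,"az":0,"x":0,"y":0,"z":0,"hand":1},{"ax":0,"ay":0,"az":0,"x":0,"y":0,"z":0,"hand":1}]' 40
python3 -c "
from h import *
rel([.563,.096,.122],frame(77))"
```

```text
time: 2.37
eef_pos: [0.5583, 0.0974, 0.1162]
tcp_rot: [-0.551, -0.437, 0.443, 0.556]
contact_force: [-1.0, 0.0, -1.2]
opening: 0.882
time: 2.78
eef_pos: [0.5636, 0.0981, 0.1242]
tcp_rot: [0.554, 0.442, -0.439, -0.552]
contact_force: [0.4, 1.5, 2.9]
opening: 0.298
t 2.7833 pos [0.5636 0.0981 0.1242] q [-5.000e-03  1.870e-01  1.926e+00  1.000e-03  1.024e+00 -1.350e+00] F [0.43 1.46 2.9 ] open 0.298
shift mm [-2.2  2.2  0.1] rotvec [0.0044 0.0003 0.0016]
```

```bash
python3 -m inch '[{"ax":0,"ay":0,"az":0,"x":0,"y":-15,"z":0,"hand":1},{"ax":0,"ay":0,"az":0,"x":0,"y":-30,"z":0,"hand":1},{"ax":0,"ay":0,"az":0,"x":0,"y":-38,"z":0,"hand":1},{"ax":0,"ay":0,"az":0,"x":0,"y":-38,"z":0,"hand":1},{"ax":0,"ay":0.12,"az":0,"x":0,"y":-20,"z":0,"hand":1}]' && 
python3 -m inch '[{"ax":0,"ay":0.12,"az":0,"x":0,"y":0,"z":0,"hand":1},{"ax":0,"ay":0.12,"az":0,"x":0,"y":0,"z":0,"hand":1},{"ax":0,"ay":0.12,"az":0,"x":0,"y":0,"z":0,"hand":1},{"ax":0,"ay":0.12,"az":0,"x":0,"y":0,"z":0,"hand":1},{"ax":0,"ay":0.12,"az":0,"x":0,"y":0,"z":0,"hand":1}]' &&
python3 -m inch '[{"ax":0,"ay":0.12,"az":0,"x":0,"y":0,"z":0,"hand":1},{"ax":0,"ay":0.12,"az":0,"x":0,"y":0,"z":0,"hand":1},{"ax":0,"ay":0.12,"az":0,"x":0,"y":0,"z":0,"hand":1},{"ax":0,"ay":0.12,"az":0,"x":0,"y":0,"z":0,"hand":1},{"ax":0,"ay":0.12,"az":0,"x":0,"y":0,"z":0,"hand":1}]' &&
python3 -m inch '[{"ax":0,"ay":0.12,"az":0,"x":0,"y":0,"z":0,"hand":1},{"ax":0,"ay":0.12,"az":0,"x":0,"y":0,"z":0,"hand":1},{"ax":0,"ay":0.12,"az":0,"x":0,"y":0,"z":0,"hand":1},{"ax":0,"ay":0.12,"az":0,"x":0,"y":0,"z":0,"hand":1},{"ax":0,"ay":0.12,"az":0,"x":0,"y":0,"z":0,"hand":1}]' &&
python3 -m inch '[{"ax":0,"ay":0.12,"az":0,"x":0,"y":0,"z":0,"hand":1},{"ax":0,"ay":0.12,"az":0,"x":0,"y":0,"z":0,"hand":1},{"ax":0,"ay":0.12,"az":0,"x":0,"y":0,"z":0,"hand":1},{"ax":0,"ay":0.12,"az":0,"x":0,"y":0,"z":0,"hand":1},{"ax":0,"ay":0.12,"az":0,"x":0,"y":0,"z":0,"hand":1}]'
cat >> h.py <<'E'
def stile(yaw=7.7,sl=25):
    a,b=np.radians([yaw,sl]);h=np.array([np.cos(a),np.sin(a),0]);k=np.array([0,0,1.])
    x=np.cos(b)*h-np.sin(b)*k;z=np.sin(b)*h+np.cos(b)*k;return x,np.cross(z,x),z
def meas_frame(yaw=7.7,sl=25):
    x,y,z=stile(yaw,sl);return np.c_[-y,-z,np.cross(-y,-z)]
E
python3 -c "
from h import *
x,y,z=stile();rel(np.array([.548,-.124,.1345])+z*.130,meas_frame())"
```

```text
time: 3.2
eef_pos: [0.5633, 0.0977, 0.2679]
tcp_rot: [0.58, 0.408, -0.404, -0.578]
contact_force: [0.3, 0.4, -2.5]
opening: 0.301
time: 3.62
eef_pos: [0.5613, 0.0977, 0.2622]
tcp_rot: [-0.674, -0.215, 0.216, 0.674]
contact_force: [-0.3, -0.3, -3.5]
opening: 0.297
time: 4.03
eef_pos: [0.5614, 0.0976, 0.2621]
tcp_rot: [0.707, 0.006, -0.007, -0.707]
contact_force: [-0.1, -0.5, -4.0]
opening: 0.297
time: 4.45
eef_pos: [0.5614, 0.0977, 0.2621]
tcp_rot: [0.678, -0.203, 0.202, -0.677]
contact_force: [0.5, 0.4, -2.5]
opening: 0.3
time: 4.87
eef_pos: [0.5614, 0.0977, 0.2621]
tcp_rot: [0.588, -0.394, 0.394, -0.587]
contact_force: [0.2, 0.1, -3.2]
opening: 0.296
t 4.8667 pos [0.5614 0.0977 0.2621] q [-0.006  0.041  1.818 -0.     1.284  1.176] F [ 0.19  0.11 -3.19] open 0.296
shift mm [213.9   9.8 -43.3] rotvec [-0.4323  0.2505  0.0554]
```

```bash
python3 -m inch '[{"ax":0,"ay":0,"az":0,"x":35.6,"y":1.6,"z":-7.2,"hand":1},{"ax":0,"ay":0,"az":0,"x":35.6,"y":1.6,"z":-7.2,"hand":1},{"ax":0,"ay":0,"az":0,"x":35.6,"y":1.6,"z":-7.2,"hand":1},{"ax":0,"ay":0,"az":0,"x":35.6,"y":1.6,"z":-7.2,"hand":1},{"ax":0,"ay":0,"az":0,"x":35.6,"y":1.6,"z":-7.2,"hand":1}]' && 
python3 -m inch '[{"ax":-0.0865,"ay":0.05,"az":0.011,"x":35.6,"y":1.6,"z":-7.2,"hand":1},{"ax":-0.0865,"ay":0.05,"az":0.011,"x":0,"y":0,"z":0,"hand":1},{"ax":-0.0865,"ay":0.05,"az":0.011,"x":0,"y":0,"z":0,"hand":1},{"ax":-0.0865,"ay":0.05,"az":0.011,"x":0,"y":0,"z":0,"hand":1},{"ax":-0.0865,"ay":0.05,"az":0.011,"x":0,"y":0,"z":0,"hand":1}]' 
python3 -m inch '[{"ax":0,"ay":0,"az":0,"x":0,"y":0,"z":0,"hand":1},{"ax":0,"ay":0,"az":0,"x":0,"y":0,"z":0,"hand":1}]'
python3 -c "
from h import *
x,y,z=stile();rel(np.array([.548,-.124,.1345])+z*.130,meas_frame())
t=cam('top');s=cam('side')
a=cv2.resize(t['img'][135:220,315:400,::-1],(400,400),interpolation=cv2.INTER_CUBIC);b=cv2.resize(s['img'][180:280,290:390,::-1],(400,400),interpolation=cv2.INTER_CUBIC)
cv2.imwrite('pics/a2.png',np.hstack([a,b]))"
```

```text
time: 5.28
eef_pos: [0.5968, -0.0818, 0.2542]
tcp_rot: [0.589, -0.392, 0.392, -0.588]
contact_force: [0.8, 0.4, -2.7]
opening: 0.3
time: 5.7
eef_pos: [0.6044, -0.1163, 0.253]
tcp_rot: [0.637, -0.554, 0.353, -0.404]
contact_force: [-0.8, 0.1, -3.6]
opening: 0.3
time: 5.87
eef_pos: [0.6046, -0.1158, 0.2515]
tcp_rot: [0.637, -0.552, 0.352, -0.407]
contact_force: [-0.0, -0.3, -2.4]
opening: 0.298
t 5.8667 pos [ 0.6046 -0.1158  0.2515] q [-0.286  0.374  1.49  -0.176  1.676  1.159] F [-0.04 -0.27 -2.36] open 0.298
shift mm [ 0.5  0.2 -2.4] rotvec [-0.0017  0.0079  0.0023]
```

View pics/a2.png

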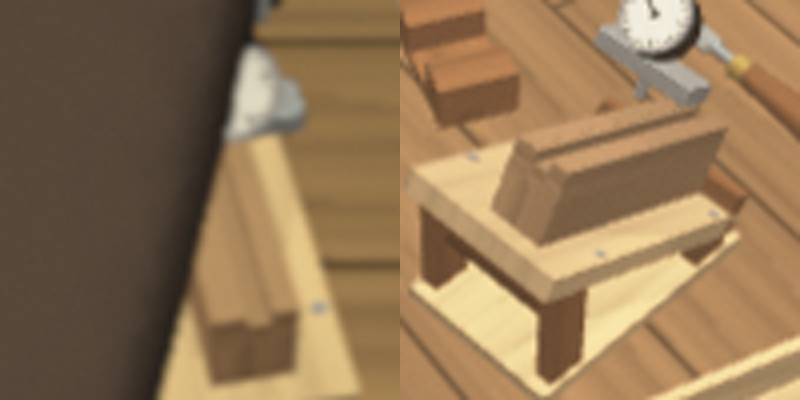

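The gauge is held correctly. The side view shows the dial facing the camera (crop 655,15) and the probe (640,85) above the groove, which runs from (545,165) to (690,105). Next I'll measure the groove's offset in stile coordinates from the clear start pictures.

```bash
cat > g.py <<'E'
from h import *
import sys
x,y,z=stile();c0=np.array([.548,-.124,.1345])
ys=np.arange(-30,31,1.);xs=np.arange(-70,71,2.)
for n in("top","side"):
    c=cam(n);im=cv2.cvtColor(cv2.imread(f"pics/{n}0.png"),cv2.COLOR_BGR2GRAY)
    uv=np.array([[proj(c,c0+x*a/1e3+y*b/1e3) for b in ys] for a in xs]).astype(np.float32)
    w=cv2.remap(im,uv[...,0],uv[...,1],cv2.INTER_CUBIC).astype(float)
    for k,sl in(("hi",slice(0,23)),("mid",slice(24,47)),("lo",slice(48,71))):
        print(n,k," ".join(f"{int(b)}:{v:.0f}" for b,v in zip(ys,w[sl].mean(0)) if b%2==0))
E
python3 g.py
```

```text
top hi -30:175 -28:169 -26:157 -24:144 -22:135 -20:132 -18:132 -16:133 -14:131 -12:125 -10:119 -8:118 -6:122 -4:125 -2:126 0:127 2:130 4:132 6:133 8:133 10:133 12:133 14:133 16:131 18:124 20:109 22:97 24:97 26:113 28:137 30:157
top mid -30:170 -28:169 -26:163 -24:152 -22:139 -20:131 -18:129 -16:129 -14:129 -12:126 -10:120 -8:116 -6:118 -4:122 -2:124 0:125 2:127 4:128 6:129 8:130 10:129 12:130 14:130 16:130 18:126 20:117 22:103 24:95 26:102 28:123 30:150
top lo -30:120 -28:121 -26:123 -24:123 -22:122 -20:122 -18:123 -16:124 -14:124 -12:122 -10:119 -8:114 -6:113 -4:117 -2:121 0:122 2:122 4:123 6:123 8:124 10:124 12:124 14:124 16:124 18:124 20:119 22:109 24:99 26:95 28:100 30:109
side hi -30:89 -28:88 -26:89 -24:94 -22:112 -20:135 -18:149 -16:153 -14:154 -12:154 -10:154 -8:151 -6:140 -4:120 -2:102 0:91 2:96 4:116 6:136 8:147 10:151 12:152 14:153 16:154 18:155 20:152 22:145 24:137 26:131 28:129 30:128
side mid -30:90 -28:89 -26:89 -24:89 -22:97 -20:116 -18:136 -16:147 -14:150 -12:150 -10:151 -8:150 -6:145 -4:131 -2:112 0:97 2:91 4:100 6:120 8:137 10:145 12:148 14:148 16:149 18:150 20:150 22:145 24:133 26:122 28:117 30:118
side lo -30:91 -28:89 -26:88 -24:87 -22:89 -20:100 -18:118 -16:134 -14:141 -12:144 -10:144 -8:144 -6:144 -4:138 -2:124 0:107 2:94 4:91 6:102 8:120 10:133 12:139 14:142 16:143 18:143 20:144 22:142 24:137 26:131 28:125 30:122
```

Run:
```python
from h import *
s=cam("side");st=get_state();M=R.from_quat(st["tcp_rot"]).as_matrix()
gy,gz=M[:,0],-M[:,1];gx=np.cross(gy,gz)
foot=st["eef_pos"]-gz*.0842
f=lambda p:((proj(s,p)-[290,180])*4+[400,0]).round(1)
print("tip",f(foot-gz*.02),"probe root",f(foot))
for a in(-12,12):
  for b in(-40,40):
    for h in(0,14): print(a,b,h,f(foot+gx*a/1e3+gy*b/1e3+gz*h/1e3))
x,y,z=stile(9.4)
c0=np.array([.548,-.124,.1345])
print("1mm of y in crop px",f(c0+y*.001)-f(c0), "tip in stile coords",[round(float((foot-gz*.02-c0)@v)*1e3,1) for v in(x,y,z)])
print("groove",[f(c0+x*a/1e3) for a in(-90,0,90)])
crop(s,325,165,60,50,13,"pics/a3.png")
```

```text
tip [639.3  95.9] probe root [650.4  69.6]
-12 -40 0 [616.8  36. ]
-12 -40 14 [624.2  17.6]
-12 40 0 [707.7  99.6]
-12 40 14 [716.   80.9]
12 -40 0 [594.2  40.1]
12 -40 14 [601.6  21.5]
12 40 0 [685.8 105. ]
12 40 14 [694.  86.]
1mm of y in crop px [-1.1 -0.8] tip in stile coords [1.1, -0.4, 28.1]
groove [array([536.3, 156. ]), array([622.9, 132.4]), array([699.6, 111.4])]
```

View pics/a3.png

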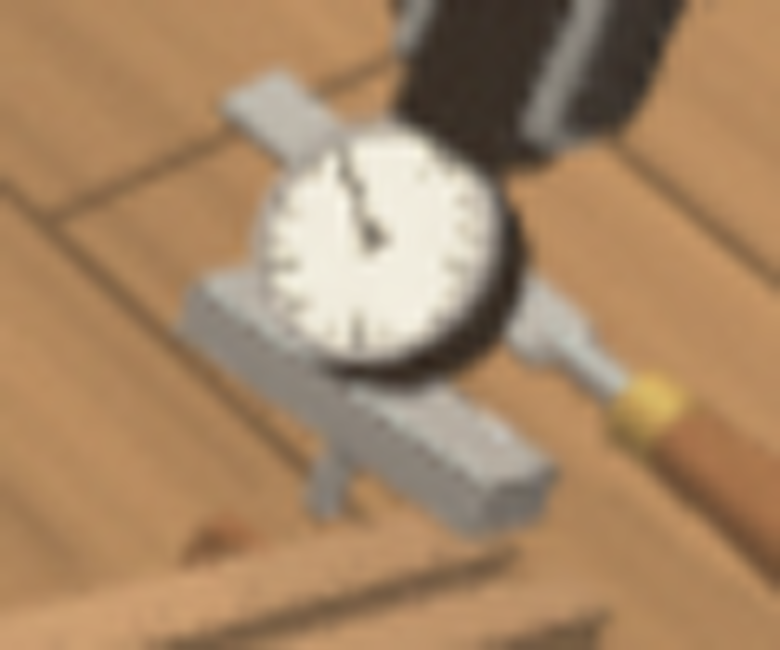

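The needle is readable in the side view (near 20 mm, free) and the probe tip is at side pixel (350,204.6), within 1 mm of prediction. I'll lower it to just above the face and compare the probe with the groove locally.

```bash
python3 -m inch '[{"ax":0,"ay":-0.022,"az":0,"x":0,"y":8,"z":0,"hand":1},{"ax":0,"ay":0,"az":0,"x":0,"y":8,"z":0,"hand":1},{"ax":0,"ay":0,"az":0,"x":0,"y":6,"z":0,"hand":1},{"ax":0,"ay":0,"az":0,"x":0,"y":0,"z":0,"hand":1}]'
python3 - <<'E'
from h import *
s=cam("side");st=get_state();M=R.from_quat(st["tcp_rot"]).as_matrix()
tip=st["eef_pos"]+M[:,1]*.1042
x,y,z=stile(9.4);c0=np.array([.548,-.124,.1345])
print(st["time"],st["contact_force"].round(2),"tip stile",[round(float((tip-c0)@v)*1e3,1) for v in(x,y,z)], "px in crop",((proj(s,tip)-[315,170])*11).round(1))
print("groove-line dir px", ((proj(s,c0+x*.02)-proj(s,c0))*11).round(1),"y1mm",((proj(s,c0+y*.001)-proj(s,c0))*11).round(1),"z1mm",((proj(s,c0+z*.001)-proj(s,c0))*11).round(1))
crop(s,315,170,70,52,11,"pics/a4.png")
E
```

```text
time: 6.45
eef_pos: [0.5936, -0.1171, 0.2309]
tcp_rot: [0.641, -0.549, 0.344, -0.412]
contact_force: [-0.1, -0.5, -3.6]
opening: 0.299
6.5 [-0.01  0.19 -3.38] tip stile [1.0, 0.3, 3.6] px in crop [344.7 460. ]
groove-line dir px [ 49.1 -13.4] y1mm [-3.1 -2.2] z1mm [ 1.5 -3.5]
```

View pics/a4.png

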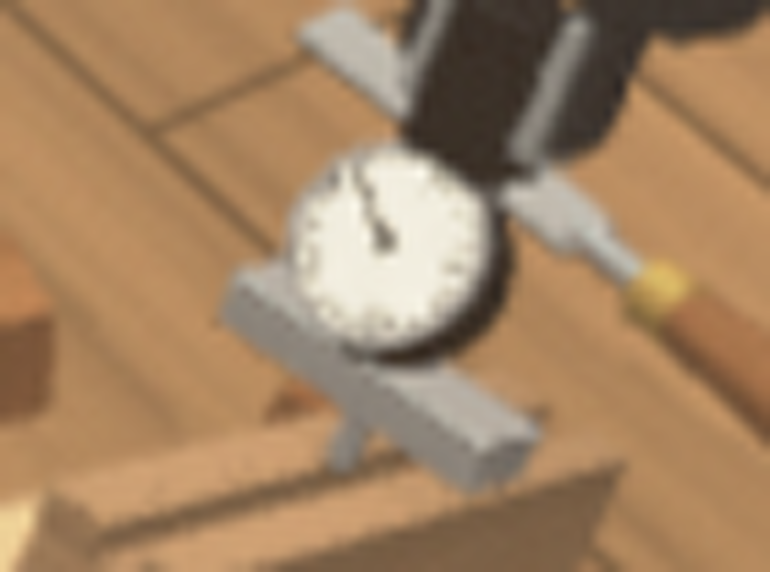

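The probe tip at crop (342,465) drops to about (337,478), inside the groove band (475–481). I'll write a numeric needle reader, check it against the free reading (20), then press down in steps.

```bash
cat >> h.py <<'E'
def dial(verbose=False):
    s=cam("side");st=get_state();M=R.from_quat(st["tcp_rot"]).as_matrix()
    gy,gz=M[:,0],-M[:,1];gx=np.cross(gy,gz)
    n=.866*gx+.5*gz;up=-.5*gx+.866*gz;rt=np.cross(up,n)
    g=st["eef_pos"]+gz*.0038
    im=s["img"];hsv=cv2.cvtColor(im,cv2.COLOR_RGB2HSV)
    u0,v0=np.round(proj(s,g-gz*.045+gx*.015)).astype(int)
    w=18;m=((hsv[...,1]<45)&(hsv[...,2]>165)).astype(np.uint8)[v0-w:v0+w,u0-w:u0+w]
    k,l,stt,cen=cv2.connectedComponentsWithStats(m,connectivity=4);i=1+np.argmax(stt[1:,4])
    hull=cv2.convexHull(np.argwhere(l==i)[:,::-1].astype(np.int32));e=cv2.moments(hull)
    hub=np.array([e["m10"]/e["m00"]+u0-w,e["m01"]/e["m00"]+v0-w])
    o,d=ray(s,*hub);p0=o+d*((g-gz*.045-o)@d)
    gray=cv2.resize(cv2.cvtColor(im,cv2.COLOR_RGB2GRAY),None,fx=1,fy=1).astype(np.float32)
    th=np.radians(np.arange(0,360,3));sc=[]
    for t in th:
        q=np.array([proj(s,p0+(np.cos(t)*up+np.sin(t)*rt)*r) for r in np.arange(.003,.0135,.0015)],np.float32)
        sc.append(cv2.remap(gray,q[:,0].reshape(1,-1),q[:,1].reshape(1,-1),cv2.INTER_CUBIC).mean())
    sc=np.array(sc);dk=np.median(sc)-sc;j=np.argmax(dk);ww=np.roll(dk,-j+60)[52:69];ww=np.clip(ww-.3*ww.max(),0,None)
    a=(np.degrees(th[j])+3*(np.arange(-8,9)@ww)/ww.sum())%360
    x,y,z=stile(9.4);tip=g-gz*.088;c0=np.array([.548,-.124,.1345])
    print("t",round(st["time"],2),"hub",hub.round(1),"area",e["m00"],"angle",a.round(1),"depth",(a/15).round(2),"contrast",dk[j].round(1),"F",st["contact_force"].round(2),"foot in stile",[round(float((tip-c0)@v)*1e3,1) for v in(x,y,z)])
E
python3 -c "from h import *;dial()"
python3 -m inch '[{"ax":0,"ay":0,"az":0,"x":0,"y":4,"z":0,"hand":1},{"ax":0,"ay":0,"az":0,"x":0,"y":4,"z":0,"hand":1},{"ax":0,"ay":0,"az":0,"x":0,"y":0,"z":0,"hand":1}]' 
python3 -c "from h import *;dial()"
```

```text
t 6.55 hub [348.7 192. ] area 249.5 angle 327.5 depth 21.83 contrast 61.7 F [ 0.39  0.72 -2.37] foot in stile [1.3, -0.2, 24.5]
time: 6.8
eef_pos: [0.5914, -0.1178, 0.2251]
tcp_rot: [0.641, -0.548, 0.345, -0.412]
contact_force: [-0.1, -0.4, -3.4]
opening: 0.3
t 6.85 hub [347.7 194.3] area 248.0 angle 329.1 depth 21.94 contrast 60.2 F [ 0.37  0.03 -2.47] foot in stile [1.5, -0.2, 16.8]
```

```bash
python3 - <<'E'
from h import *
s=cam("side");p=np.array([.5936,-.1171,.2309]);M=R.from_quat([.641,-.549,.344,-.412]).as_matrix()
gy,gz=M[:,0],-M[:,1];gx=np.cross(gy,gz);g=p+gz*.0038
o,d=ray(s,350.0,191.8);t=((g-o)@gy)/(d@gy);h=o+t*d-g;print((h@gx*1e3).round(1),(h@gz*1e3).round(1))
E
sed -i 's/    o,d=ray(s,\*hub);p0=.*/    p0=g+gx*HUB[0]+gz*HUB[1]; hub=proj(s,p0)/' h.py
python3 -m inch '[{"ax":0,"ay":0,"az":0,"x":0,"y":4,"z":0,"hand":1},{"ax":0,"ay":0,"az":0,"x":0,"y":0,"z":0,"hand":1}]'
```

```text
22.7 -42.8
time: 7.07
eef_pos: [0.59, -0.1181, 0.2219]
tcp_rot: [0.64, -0.548, 0.346, -0.412]
contact_force: [0.0, 0.8, -2.6]
opening: 0.296
```

```bash
sed -i '1i HUB=(.0227,-.0428)' h.py
python3 -c "from h import *;dial()"
python3 -m inch '[{"ax":0,"ay":0,"az":0,"x":0,"y":4,"z":0,"hand":1},{"ax":0,"ay":0,"az":0,"x":0,"y":0,"z":0,"hand":1}]' 
python3 -c "from h import *;dial()"
python3 -m inch '[{"ax":0,"ay":0,"az":0,"x":0,"y":4,"z":0,"hand":1},{"ax":0,"ay":0,"az":0,"x":0,"y":0,"z":0,"hand":1}]' 
python3 -c "from h import *;dial()"
```

```text
t 7.12 hub [349.  195.1] area 245.5 angle 293.2 depth 19.55 contrast 74.7 F [ 0.49 -0.03 -3.64] foot in stile [1.6, -0.3, 13.2]
time: 7.28
eef_pos: [0.5884, -0.1184, 0.2184]
tcp_rot: [0.64, -0.548, 0.346, -0.412]
contact_force: [1.3, -0.9, -2.2]
opening: 0.295
t 7.33 hub [348.4 196.4] area 246.0 angle 247.3 depth 16.48 contrast 75.0 F [ 0.27 -0.58 -1.82] foot in stile [1.7, -0.3, 9.4]
time: 7.5
eef_pos: [0.5867, -0.1186, 0.2147]
tcp_rot: [0.64, -0.548, 0.346, -0.412]
contact_force: [1.4, -0.7, -1.2]
opening: 0.299
t 7.55 hub [347.8 197.8] area 241.0 angle 191.9 depth 12.79 contrast 70.8 F [ 1.98  0.78 -1.27] foot in stile [1.7, -0.2, 5.2]
```

```bash
python3 -m inch '[{"ax":0,"ay":0,"az":0,"x":0,"y":3,"z":0,"hand":1},{"ax":0,"ay":0,"az":0,"x":0,"y":0,"z":0,"hand":1}]' 
python3 -c "from h import *;dial()"
python3 -m inch '[{"ax":0,"ay":0,"az":0,"x":0,"y":1.2,"z":0,"hand":1},{"ax":0,"ay":0,"az":0,"x":0,"y":0,"z":0,"hand":1}]' 
python3 -c "from h import *;dial()"
```

```text
time: 7.72
eef_pos: [0.5857, -0.1188, 0.2125]
tcp_rot: [0.64, -0.548, 0.346, -0.412]
contact_force: [1.1, 0.1, -1.8]
opening: 0.301
t 7.77 hub [347.5 198.7] area 245.5 angle 153.3 depth 10.22 contrast 71.8 F [ 0.65  0.98 -1.57] foot in stile [1.7, -0.2, 2.6]
time: 7.93
eef_pos: [0.5857, -0.1188, 0.2124]
tcp_rot: [0.64, -0.548, 0.346, -0.413]
contact_force: [2.4, 1.2, 1.7]
opening: 0.295
t 7.98 hub [347.5 198.8] area 243.0 angle 151.6 depth 10.1 contrast 75.6 F [2.89 1.1  0.89] foot in stile [1.8, -0.2, 2.4]
```

```bash
python3 -m inch '[{"ax":0,"ay":0,"az":0,"x":0,"y":1.0,"z":0,"hand":1},{"ax":0,"ay":0,"az":0,"x":0,"y":0,"z":0,"hand":1},{"ax":0,"ay":0,"az":0,"x":0,"y":0,"z":0,"hand":1}]'
python3 - <<'E'
from h import *
dial()
s=cam("side");crop(s,315,172,65,50,12,"pics/a5.png")
E
```

```text
time: 8.23
eef_pos: [0.5856, -0.1188, 0.2123]
tcp_rot: [0.64, -0.547, 0.347, -0.413]
contact_force: [3.7, 2.3, 5.1]
opening: 0.298
t 8.28 hub [347.5 198.8] area 242.5 angle 151.0 depth 10.06 contrast 84.9 F [3.32 2.49 5.49] foot in stile [1.9, -0.3, 2.4]
```

View pics/a5.png

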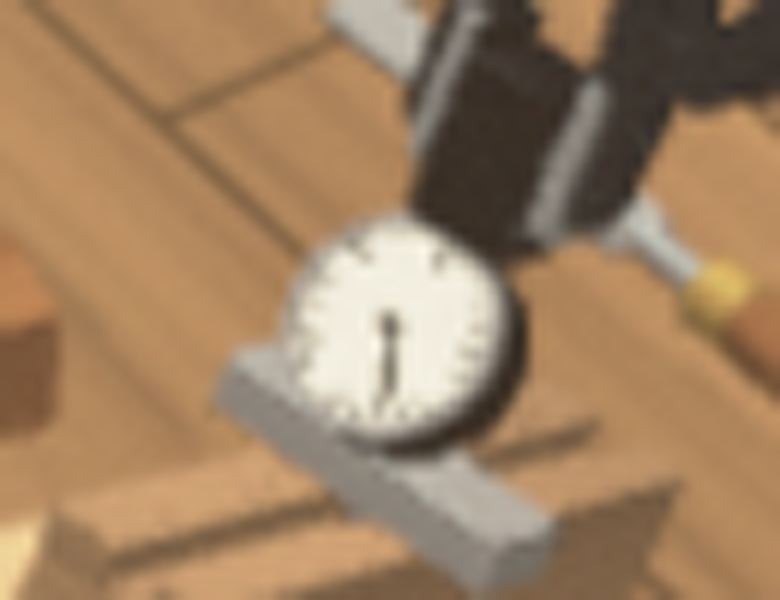

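The base sits across the edge and the needle at crop (385,390) points close to the 10 mm mark. I'll check the tilt, then hold.

```bash
python3 -c "
from h import *
s=get_state();rel(s['eef_pos'],meas_frame(9.4));print(s['wrist_torque'])"
python3 -m inch '[{"ax":0,"ay":0,"az":0,"x":0,"y":0.3,"z":0,"hand":1},{"ax":0,"ay":0,"az":0,"x":0,"y":0,"z":0,"hand":1},{"ax":0,"ay":0,"az":0,"x":0,"y":0,"z":0,"hand":1},{"ax":0,"ay":0,"az":0,"x":0,"y":0,"z":0,"hand":1},{"ax":0,"ay":0,"az":0,"x":0,"y":0,"z":0,"hand":1}]' 
python3 -m inch '[{"ax":0,"ay":0,"az":0,"x":0,"y":0,"z":0,"hand":1},{"ax":0,"ay":0,"az":0,"x":0,"y":0,"z":0,"hand":1},{"ax":0,"ay":0,"az":0,"x":0,"y":0,"z":0,"hand":1},{"ax":0,"ay":0,"az":0,"x":0,"y":0,"z":0,"hand":1},{"ax":0,"ay":0,"az":0,"x":0,"y":0,"z":0,"hand":1}]' 
python3 -m inch '[{"ax":0,"ay":0,"az":0,"x":0,"y":0,"z":0,"hand":1},{"ax":0,"ay":0,"az":0,"x":0,"y":0,"z":0,"hand":1},{"ax":0,"ay":0,"az":0,"x":0,"y":0,"z":0,"hand":1},{"ax":0,"ay":0,"az":0,"x":0,"y":0,"z":0,"hand":1},{"ax":0,"ay":0,"az":0,"x":0,"y":0,"z":0,"hand":1}]' 
python3 -c "
from h import *
dial();s=get_state();rel(s['eef_pos'],meas_frame(9.4));print(s['wrist_torque'])"
```

```text
t 8.3333 pos [ 0.5856 -0.1188  0.2123] q [-0.298  0.365  1.574 -0.18   1.597  1.142] F [3.69 2.93 5.74] open 0.297
shift mm [0. 0. 0.] rotvec [-0.0043  0.0005 -0.0087]
[ 0.14033781 -0.34636776 -0.0973021 ]
time: 8.75
eef_pos: [0.5856, -0.1188, 0.2123]
tcp_rot: [0.64, -0.547, 0.347, -0.413]
contact_force: [3.6, 1.6, 6.1]
opening: 0.293
time: 9.17
eef_pos: [0.5856, -0.1188, 0.2123]
tcp_rot: [0.64, -0.547, 0.347, -0.413]
contact_force: [3.7, 1.9, 5.1]
opening: 0.298
time: 9.58
eef_pos: [0.5856, -0.1188, 0.2123]
tcp_rot: [0.64, -0.547, 0.347, -0.413]
contact_force: [3.3, 1.5, 5.6]
opening: 0.303
t 9.63 hub [347.5 198.8] area 242.5 angle 150.7 depth 10.05 contrast 85.7 F [3.88 1.69 4.86] foot in stile [1.9, -0.3, 2.4]
t 9.6333 pos [ 0.5856 -0.1188  0.2123] q [-0.298  0.365  1.574 -0.18   1.597  1.142] F [3.88 1.69 4.86] open 0.299
shift mm [0. 0. 0.] rotvec [-0.0046  0.0005 -0.0086]
[ 0.26919271 -0.32415448 -0.07374665]
```

Held about 1.5 s, reading about 10.05 mm with the base within 0.6° of flat. That is under 12 mm, so the stile goes to the tray. I'll return the gauge first.

```bash
python3 -m inch '[{"ax":0,"ay":0,"az":0,"x":0,"y":-4,"z":0,"hand":1},{"ax":0,"ay":0,"az":0,"x":0,"y":-15,"z":0,"hand":1},{"ax":0,"ay":0,"az":0,"x":0,"y":-25,"z":0,"hand":1},{"ax":0,"ay":0,"az":0,"x":0,"y":-5,"z":0,"hand":1}]' 
python3 -c "
from h import *
rel([.5636,.0981,.262],frame(-88))"
```

```text
time: 9.97
eef_pos: [0.6061, -0.1163, 0.2566]
tcp_rot: [0.64, -0.547, 0.347, -0.412]
contact_force: [-0.2, -1.0, -1.3]
opening: 0.305
t 9.9667 pos [ 0.6061 -0.1163  0.2566] q [-0.286  0.373  1.482 -0.177  1.683  1.138] F [-0.2  -1.   -1.26] open 0.305
shift mm [-218.5   -0.3   -8.5] rotvec [0.4326 0.1256 0.0198]
```

```bash
python3 -m inch '[{"ax":0.108,"ay":0.0314,"az":0.005,"x":0,"y":0,"z":0,"hand":1},{"ax":0.108,"ay":0.0314,"az":0.005,"x":0,"y":0,"z":0,"hand":1},{"ax":0.108,"ay":0.0314,"az":0.005,"x":0,"y":0,"z":0,"hand":1},{"ax":0.108,"ay":0.0314,"az":0.005,"x":0,"y":0,"z":0,"hand":1},{"ax":0,"ay":0,"az":0,"x":-36,"y":-0.9,"z":-5.8,"hand":1}]' &&
python3 -m inch '[{"ax":0,"ay":0,"az":0,"x":-36,"y":-0.9,"z":-5.8,"hand":1},{"ax":0,"ay":0,"az":0,"x":-36,"y":-0.9,"z":-5.8,"hand":1},{"ax":0,"ay":0,"az":0,"x":-36,"y":-0.9,"z":-5.8,"hand":1},{"ax":0,"ay":0,"az":0,"x":-36,"y":-0.9,"z":-5.8,"hand":1},{"ax":0,"ay":0,"az":0,"x":-36,"y":-0.9,"z":-5.8,"hand":1}]' &&
python3 -m inch '[{"ax":0,"ay":-0.12,"az":0,"x":0,"y":0,"z":0,"hand":1},{"ax":0,"ay":-0.12,"az":0,"x":0,"y":0,"z":0,"hand":1},{"ax":0,"ay":-0.12,"az":0,"x":0,"y":0,"z":0,"hand":1},{"ax":0,"ay":-0.12,"az":0,"x":0,"y":0,"z":0,"hand":1},{"ax":0,"ay":-0.12,"az":0,"x":0,"y":0,"z":0,"hand":1}]' &&
python3 -m inch '[{"ax":0,"ay":-0.12,"az":0,"x":0,"y":0,"z":0,"hand":1},{"ax":0,"ay":-0.12,"az":0,"x":0,"y":0,"z":0,"hand":1},{"ax":0,"ay":-0.12,"az":0,"x":0,"y":0,"z":0,"hand":1},{"ax":0,"ay":-0.12,"az":0,"x":0,"y":0,"z":0,"hand":1},{"ax":0,"ay":-0.12,"az":0,"x":0,"y":0,"z":0,"hand":1}]' &&
python3 -m inch '[{"ax":0,"ay":-0.12,"az":0,"x":0,"y":0,"z":0,"hand":1},{"ax":0,"ay":-0.12,"az":0,"x":0,"y":0,"z":0,"hand":1},{"ax":0,"ay":-0.12,"az":0,"x":0,"y":0,"z":0,"hand":1},{"ax":0,"ay":-0.12,"az":0,"x":0,"y":0,"z":0,"hand":1},{"ax":0,"ay":-0.12,"az":0,"x":0,"y":0,"z":0,"hand":1}]' &&
python3 -m inch '[{"ax":0,"ay":-0.12,"az":0,"x":0,"y":0,"z":0,"hand":1},{"ax":0,"ay":-0.12,"az":0,"x":0,"y":0,"z":0,"hand":1},{"ax":0,"ay":-0.12,"az":0,"x":0,"y":0,"z":0,"hand":1},{"ax":0,"ay":-0.12,"az":0,"x":0,"y":0,"z":0,"hand":1},{"ax":0,"ay":-0.12,"az":0,"x":0,"y":0,"z":0,"hand":1}]' &&
python3 -m inch '[{"ax":0,"ay":-0.12,"az":0,"x":0,"y":0,"z":0,"hand":1},{"ax":0,"ay":-0.12,"az":0,"x":0,"y":0,"z":0,"hand":1},{"ax":0,"ay":-0.12,"az":0,"x":0,"y":0,"z":0,"hand":1},{"ax":0,"ay":0,"az":0,"x":0,"y":0,"z":0,"hand":1},{"ax":0,"ay":0,"az":0,"x":0,"y":0,"z":0,"hand":1}]'
python3 -c "
from h import *
rel([.5636,.0981,.1242],R.from_quat([.554,.442,-.439,-.552]).as_matrix())"
```

```text
time: 10.38
eef_pos: [0.5958, -0.0853, 0.254]
tcp_rot: [0.508, -0.493, 0.493, -0.505]
contact_force: [0.2, 0.6, -3.4]
opening: 0.3
time: 10.8
eef_pos: [0.5605, 0.0998, 0.2583]
tcp_rot: [0.51, -0.493, 0.489, -0.507]
contact_force: [-0.1, 1.0, -3.3]
opening: 0.299
time: 11.22
eef_pos: [0.5611, 0.0985, 0.2581]
tcp_rot: [0.633, -0.32, 0.314, -0.631]
contact_force: [0.7, -0.2, -3.3]
opening: 0.298
time: 11.63
eef_pos: [0.5611, 0.0983, 0.2581]
tcp_rot: [0.698, -0.119, 0.113, -0.697]
contact_force: [-1.0, -0.4, -2.8]
opening: 0.3
time: 12.05
eef_pos: [0.5611, 0.0983, 0.2581]
tcp_rot: [-0.7, -0.092, 0.098, 0.701]
contact_force: [0.7, 0.2, -3.0]
opening: 0.297
time: 12.47
eef_pos: [0.5611, 0.0982, 0.2581]
tcp_rot: [-0.64, -0.295, 0.301, 0.643]
contact_force: [0.7, -0.5, -3.2]
opening: 0.297
time: 12.88
eef_pos: [0.5616, 0.0984, 0.2587]
tcp_rot: [-0.578, -0.404, 0.407, 0.581]
contact_force: [-0.4, -0.5, -2.4]
opening: 0.294
t 12.8833 pos [0.5616 0.0984 0.2587] q [-5.000e-03  4.700e-02  1.818e+00  1.000e-03  1.283e+00 -1.226e+00] F [-0.39 -0.52 -2.38] open 0.294
shift mm [  0.6 134.5  -2.8] rotvec [-0.0112 -0.1244 -0.0031]
```

```bash
python3 -m inch '[{"ax":-0.008,"ay":-0.12,"az":-0.003,"x":0,"y":0,"z":-2.8,"hand":1},{"ax":0,"ay":-0.004,"az":0,"x":0.6,"y":35,"z":0,"hand":1},{"ax":0,"ay":0,"az":0,"x":0,"y":35,"z":0,"hand":1},{"ax":0,"ay":0,"az":0,"x":0,"y":30,"z":0,"hand":1},{"ax":0,"ay":0,"az":0,"x":0,"y":20,"z":0,"hand":1}]' &&
python3 -m inch '[{"ax":0,"ay":0,"az":0,"x":0,"y":4,"z":0,"hand":1},{"ax":0,"ay":0,"az":0,"x":0,"y":0,"z":0,"hand":1},{"ax":0,"ay":0,"az":0,"x":0,"y":0,"z":0,"hand":1}]'
python3 -c "
from h import *
rel([.5636,.0981,.1242],R.from_quat([.554,.442,-.439,-.552]).as_matrix())"
```

```text
time: 13.3
eef_pos: [0.5634, 0.0984, 0.1359]
tcp_rot: [-0.552, -0.44, 0.441, 0.554]
contact_force: [-1.1, -0.1, -4.0]
opening: 0.3
time: 13.55
eef_pos: [0.5668, 0.0984, 0.1374]
tcp_rot: [0.554, 0.443, -0.439, -0.552]
contact_force: [-0.4, -0.4, -2.6]
opening: 0.298
t 13.55 pos [0.5668 0.0984 0.1374] q [-0.005  0.175  1.913  0.002  1.047 -1.353] F [-0.42 -0.42 -2.61] open 0.298
shift mm [-1.1 13.1  3.2] rotvec [0.0015 0.0016 0.0016]
```

```bash
python3 -m inch '[{"ax":0,"ay":0,"az":0,"x":-1,"y":6,"z":3.2,"hand":1},{"ax":0,"ay":0,"az":0,"x":0,"y":5,"z":0,"hand":1},{"ax":0,"ay":0,"az":0,"x":0,"y":0,"z":0,"hand":1},{"ax":0,"ay":0,"az":0,"x":0,"y":0,"z":0,"hand":1}]' &&
python3 -m inch '[{"ax":0,"ay":0,"az":0,"x":0,"y":1,"z":0,"hand":1},{"ax":0,"ay":0,"az":0,"x":0,"y":0,"z":0,"hand":1}]'
python3 -c "
from h import *
rel([.5636,.0981,.1242],R.from_quat([.554,.442,-.439,-.552]).as_matrix())"
```

```text
time: 13.88
eef_pos: [0.5629, 0.0983, 0.1256]
tcp_rot: [0.553, 0.443, -0.439, -0.552]
contact_force: [0.6, 0.9, -3.1]
opening: 0.3
time: 14.05
eef_pos: [0.5631, 0.0983, 0.1247]
tcp_rot: [0.553, 0.443, -0.439, -0.552]
contact_force: [0.4, -0.5, -4.0]
opening: 0.301
t 14.05 pos [0.5631 0.0983 0.1247] q [-0.006  0.184  1.928  0.002  1.023 -1.355] F [ 0.39 -0.47 -4.  ] open 0.301
shift mm [-0.   0.5 -0.5] rotvec [0.0008 0.0026 0.0017]
```

```bash
python3 -m inch '[{"ax":0,"ay":0,"az":0,"x":0,"y":0.7,"z":0,"hand":1},{"ax":0,"ay":0,"az":0,"x":0,"y":0,"z":0,"hand":1}]'
python3 -m inch '[{"ax":0,"ay":0,"az":0,"x":0,"y":0.7,"z":0,"hand":1},{"ax":0,"ay":0,"az":0,"x":0,"y":0,"z":0,"hand":1}]'
```

```text
time: 14.22
eef_pos: [0.5633, 0.0983, 0.1242]
tcp_rot: [0.553, 0.443, -0.439, -0.552]
contact_force: [-0.7, -0.3, -0.6]
opening: 0.298
time: 14.38
eef_pos: [0.5634, 0.0984, 0.1242]
tcp_rot: [0.553, 0.443, -0.439, -0.552]
contact_force: [-2.8, 0.2, 3.9]
opening: 0.293
```

```bash
python3 -m inch '[{"ax":0,"ay":0,"az":0,"x":0,"y":-0.7,"z":0,"hand":0.3},{"ax":0,"ay":0,"az":0,"x":0,"y":0,"z":0,"hand":0},{"ax":0,"ay":0,"az":0,"x":0,"y":0,"z":0,"hand":-0.5},{"ax":0,"ay":0,"az":0,"x":0,"y":0,"z":0,"hand":-0.5},{"ax":0,"ay":0,"az":0,"x":0,"y":0,"z":0,"hand":-0.5}]'
python3 -m inch '[{"ax":0,"ay":0,"az":0,"x":0,"y":-8,"z":0,"hand":-0.5},{"ax":0,"ay":0,"az":0,"x":0,"y":-25,"z":0,"hand":-1},{"ax":0,"ay":0,"az":0,"x":0,"y":-38,"z":0,"hand":-1},{"ax":0,"ay":0,"az":0,"x":0,"y":-38,"z":0,"hand":-1},{"ax":0,"ay":0,"az":0,"x":0,"y":-20,"z":0,"hand":-1}]'
python3 - <<'E'
from h import *
s=cam("side");t=cam("top")
a=cv2.resize(t['img'][110:230,220:340,::-1],(400,400),interpolation=cv2.INTER_CUBIC);b=cv2.resize(s['img'][120:240,240:360,::-1],(400,400),interpolation=cv2.INTER_CUBIC)
cv2.imwrite('pics/a6.png',np.hstack([a,b]))
x,y,z=stile(9.4)
c=np.array([.548,-.124,.1345])+.0024*z-.001*y
print("face",c.round(4))
# tool x = +-stile y, y=-z
for sg in(1,-1):
    M=np.c_[sg*y,-z,np.cross(sg*y,-z)];rel(c+z*.06,M)
# tray: top view mask of rim corners, cast to z=.045
for n,q in(("tl",(411,147)),("tr",(476,151)),("br",(471,243)),("bl",(404,237))):print(n,plane(t,*q,.045).round(4))
for n,q in(("l",(330,295)),("b",(367,347)),("r",(452,303)),("t",(413,260))):print("side",n,plane(s,*q,.045).round(4))
E
```

```text
time: 14.8
eef_pos: [0.563, 0.0983, 0.1236]
tcp_rot: [0.553, 0.443, -0.439, -0.552]
contact_force: [0.3, -0.5, -0.5]
opening: 0.75
time: 15.22
eef_pos: [0.5639, 0.0981, 0.2586]
tcp_rot: [0.555, 0.445, -0.437, -0.55]
contact_force: [1.2, -0.2, 0.2]
opening: 0.997
face [ 0.5492 -0.1248  0.1367]
t 15.3167 pos [0.565  0.0981 0.2596] q [-0.006  0.041  1.823  0.002  1.26  -1.354] F [0.53 0.48 0.64] open 1.003
shift mm [-211.7   68.3  -56.2] rotvec [ 0.4483 -0.3803  0.0868]
t 15.3167 pos [0.565  0.0981 0.2596] q [-0.006  0.041  1.823  0.002  1.26  -1.354] F [0.53 0.48 0.64] open 1.003
shift mm [-211.7   68.3  -56.2] rotvec [-0.1203  2.6912  0.6216]
tl [ 0.6473 -0.2721  0.045 ]
tr [ 0.635  -0.4462  0.045 ]
br [ 0.3885 -0.4118  0.045 ]
bl [ 0.4046 -0.2413  0.045 ]
side l [ 0.4035 -0.2563  0.045 ]
side b [ 0.3913 -0.4108  0.045 ]
side r [ 0.6321 -0.4399  0.045 ]
side t [ 0.6461 -0.293   0.045 ]
```

View pics/a6.png

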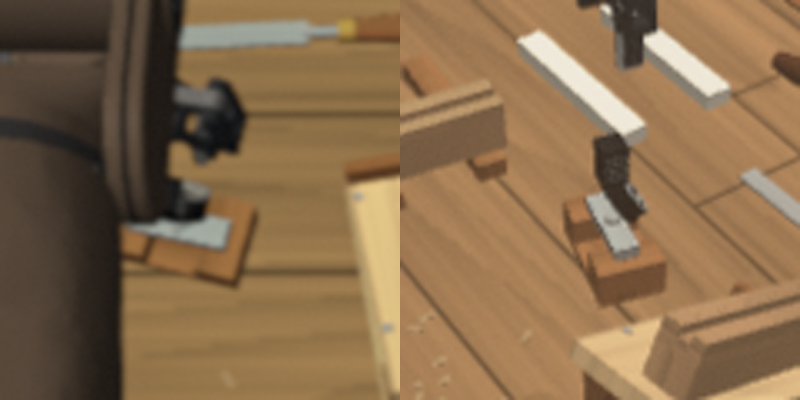

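The gauge stands on its rest as before. Side and top estimates of the tray agree: centre (0.518, −0.346), yaw −7.6°, size 245×175, which matches the 250×170 given. Now the stile.

```bash
python3 -m inch '[{"ax":0,"ay":0,"az":0,"x":-35.3,"y":0,"z":-9.4,"hand":-1},{"ax":0,"ay":0,"az":0,"x":-35.3,"y":0,"z":-9.4,"hand":-1},{"ax":0,"ay":0,"az":0,"x":-35.3,"y":0,"z":-9.4,"hand":-1},{"ax":0,"ay":0,"az":0,"x":-35.3,"y":0,"z":-9.4,"hand":-1},{"ax":0,"ay":0,"az":0,"x":-35.3,"y":0,"z":-9.4,"hand":-1}]' 60 &&
python3 -m inch '[{"ax":0.0897,"ay":-0.0761,"az":0.0174,"x":-35.3,"y":0,"z":-9.4,"hand":-1},{"ax":0.0897,"ay":-0.0761,"az":0.0174,"x":0,"y":0,"z":0,"hand":-1},{"ax":0.0897,"ay":-0.0761,"az":0.0174,"x":0,"y":0,"z":0,"hand":-1},{"ax":0.0897,"ay":-0.0761,"az":0.0174,"x":0,"y":0,"z":0,"hand":-1},{"ax":0.0897,"ay":-0.0761,"az":0.0174,"x":0,"y":0,"z":0,"hand":-1}]' &&
python3 -m inch '[{"ax":0,"ay":0,"az":0,"x":0,"y":0,"z":0,"hand":-1},{"ax":0,"ay":0,"az":0,"x":0,"y":0,"z":0,"hand":-1}]' 
python3 -c "
from h import *
x,y,z=stile(9.4);c=np.array([.548,-.124,.1345])+.0024*z-.001*y
rel(c-z*.028,np.c_[y,-z,np.cross(y,-z)])"
```

```text
time: 15.73
eef_pos: [0.5683, -0.0858, 0.2514]
tcp_rot: [0.553, 0.443, -0.44, -0.552]
contact_force: [0.7, -0.0, 0.1]
opening: 1.001
time: 16.15
eef_pos: [0.5701, -0.1218, 0.2517]
tcp_rot: [-0.341, -0.406, 0.647, 0.548]
contact_force: [-0.4, -0.3, 0.1]
opening: 1.001
time: 16.32
eef_pos: [0.5703, -0.1205, 0.2503]
tcp_rot: [-0.343, -0.406, 0.645, 0.549]
contact_force: [0.5, -0.8, -0.1]
opening: 0.997
t 16.3167 pos [ 0.5703 -0.1205  0.2503] q [-0.303  0.31   1.576 -0.195  1.662 -2.015] F [ 0.48 -0.76 -0.14] open 0.997
shift mm [ -1.2 139.7 -30.3] rotvec [-0.013   0.0004  0.003 ]
```

```bash
python3 -m inch '[{"ax":-0.013,"ay":0,"az":0.003,"x":-1.2,"y":5,"z":-30.3,"hand":-1},{"ax":0,"ay":0,"az":0,"x":0,"y":25,"z":0,"hand":-1},{"ax":0,"ay":0,"az":0,"x":0,"y":25,"z":0,"hand":-1},{"ax":0,"ay":0,"az":0,"x":0,"y":10,"z":0,"hand":-1},{"ax":0,"ay":0,"az":0,"x":0,"y":0,"z":0,"hand":-1}]' &&
python3 -m inch '[{"ax":0,"ay":0,"az":0,"x":0,"y":0,"z":0,"hand":-1}]' 
python3 -c "
from h import *
x,y,z=stile(9.4);c=np.array([.548,-.124,.1345])+.0024*z-.001*y
rel(c-z*.028,np.c_[y,-z,np.cross(y,-z)])
s=cam('side');t=cam('top')
cv2.imwrite('pics/a7.png',np.hstack([cv2.resize(t['img'][130:250,310:430,::-1],(400,400),interpolation=cv2.INTER_CUBIC),cv2.resize(s['img'][160:290,270:400,::-1],(400,400),interpolation=cv2.INTER_CUBIC)]))"
```

```text
time: 16.73
eef_pos: [0.5678, -0.1218, 0.1776]
tcp_rot: [-0.346, -0.409, 0.643, 0.547]
contact_force: [-1.0, 0.3, 0.5]
opening: 0.999
time: 16.82
eef_pos: [0.5701, -0.1224, 0.1808]
tcp_rot: [-0.348, -0.41, 0.643, 0.545]
contact_force: [-0.5, 0.8, 1.1]
opening: 1.0
t 16.8167 pos [ 0.5701 -0.1224  0.1808] q [-0.306  0.364  1.636 -0.193  1.534 -1.995] F [-0.46  0.82  1.1 ] open 1.0
shift mm [ 1.1 76.9  0.6] rotvec [ 0.0019 -0.0002 -0.0012]
```

View pics/a7.png

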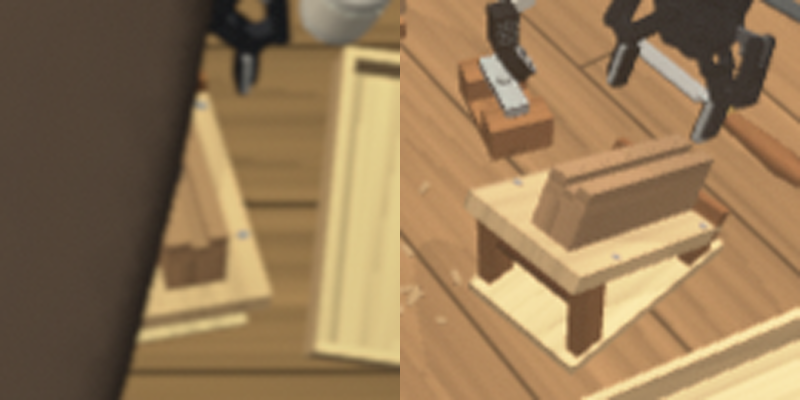

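Fingers straddle the stile, one on each side (side crop: tips at 620,80 and 705,135; stile at 640,180). I'll lower and grip.

```bash
python3 -m inch '[{"ax":0,"ay":0,"az":0,"x":1,"y":25,"z":0.6,"hand":-1},{"ax":0,"ay":0,"az":0,"x":0,"y":25,"z":0,"hand":-1},{"ax":0,"ay":0,"az":0,"x":0,"y":18,"z":0,"hand":-1},{"ax":0,"ay":0,"az":0,"x":0,"y":8,"z":0,"hand":-1},{"ax":0,"ay":0,"az":0,"x":0,"y":0,"z":0,"hand":0}]' 60 &&
python3 -m inch '[{"ax":0,"ay":0,"az":0,"x":0,"y":0,"z":0,"hand":1},{"ax":0,"ay":0,"az":0,"x":0,"y":0,"z":0,"hand":1},{"ax":0,"ay":0,"az":0,"x":0,"y":0,"z":0,"hand":1},{"ax":0,"ay":0,"az":0,"x":0,"y":0,"z":0,"hand":1},{"ax":0,"ay":0,"az":0,"x":0,"y":0,"z":0,"hand":1}]' 60 
python3 -c "
from h import *
x,y,z=stile(9.4);c=np.array([.548,-.124,.1345])+.0024*z-.001*y
rel(c-z*.028,np.c_[y,-z,np.cross(y,-z)])"
```

```text
time: 17.33
eef_pos: [0.5375, -0.1266, 0.111]
tcp_rot: [-0.347, -0.41, 0.644, 0.545]
contact_force: [-1.4, 0.7, 0.2]
opening: 0.884
time: 17.75
eef_pos: [0.54, -0.1269, 0.1138]
tcp_rot: [-0.349, -0.411, 0.643, 0.544]
contact_force: [2.5, 0.1, 5.5]
opening: 0.506
t 17.75 pos [ 0.54   -0.1269  0.1138] q [-0.327  0.382  1.748 -0.204  1.399 -1.988] F [2.53 0.14 5.46] open 0.506
shift mm [0.6 3.3 1.2] rotvec [ 0.0052  0.0003 -0.0031]
```

```bash
python3 -m inch '[{"ax":0,"ay":0,"az":0,"x":0,"y":-5,"z":0,"hand":1},{"ax":0,"ay":0,"az":0,"x":0,"y":-20,"z":0,"hand":1},{"ax":0,"ay":0,"az":0,"x":0,"y":-35,"z":0,"hand":1},{"ax":0,"ay":0,"az":0,"x":0,"y":-38,"z":0,"hand":1},{"ax":0,"ay":0,"az":0,"x":0,"y":-20,"z":0,"hand":1}]'
python3 -c "
from h import *
rel([.518,-.346,.24],frame(82.4))"
```

```text
time: 18.17
eef_pos: [0.5892, -0.1184, 0.2215]
tcp_rot: [-0.349, -0.411, 0.643, 0.543]
contact_force: [0.2, 0.3, -2.1]
opening: 0.508
t 18.1667 pos [ 0.5892 -0.1184  0.2215] q [-0.292  0.362  1.56  -0.188  1.609 -1.998] F [ 0.18  0.32 -2.09] open 0.508
shift mm [-212.7   28.8  105.4] rotvec [-0.4275  0.2933 -0.0671]
```

```bash
python3 -m inch '[{"ax":-0.0855,"ay":0.0587,"az":-0.0134,"x":0,"y":0,"z":0,"hand":1},{"ax":-0.0855,"ay":0.0587,"az":-0.0134,"x":0,"y":0,"z":0,"hand":1},{"ax":-0.0855,"ay":0.0587,"az":-0.0134,"x":0,"y":0,"z":0,"hand":1},{"ax":-0.0855,"ay":0.0587,"az":-0.0134,"x":0,"y":0,"z":0,"hand":1},{"ax":-0.0855,"ay":0.0587,"az":-0.0134,"x":0,"y":0,"z":0,"hand":1}]' &&
python3 -m inch '[{"ax":0,"ay":0,"az":0,"x":-20,"y":-8,"z":18,"hand":1},{"ax":0,"ay":0,"az":0,"x":-32,"y":-8,"z":18,"hand":1},{"ax":0,"ay":0,"az":0,"x":-34,"y":-2,"z":4,"hand":1},{"ax":0,"ay":0,"az":0,"x":-34,"y":0,"z":0,"hand":1},{"ax":0,"ay":0,"az":0,"x":-34,"y":0,"z":0,"hand":1}]' &&
python3 -m inch '[{"ax":0,"ay":0,"az":0,"x":-34,"y":0,"z":0,"hand":1},{"ax":0,"ay":0,"az":0,"x":-30,"y":0,"z":0,"hand":1},{"ax":0,"ay":0,"az":0,"x":-17,"y":0,"z":0,"hand":1},{"ax":0,"ay":0,"az":0,"x":0,"y":0,"z":0,"hand":1},{"ax":0,"ay":0,"az":0,"x":0,"y":0,"z":0,"hand":1}]' 
python3 -c "
from h import *
rel([.518,-.346,.0393],frame(82.4))
s=cam('side');t=cam('top')
cv2.imwrite('pics/a8.png',np.hstack([cv2.resize(t['img'][120:260,370:510,::-1],(400,400),interpolation=cv2.INTER_CUBIC),cv2.resize(s['img'][190:360,300:470,::-1],(400,400),interpolation=cv2.INTER_CUBIC)]))"
```

```text
time: 18.58
eef_pos: [0.5865, -0.1183, 0.2173]
tcp_rot: [-0.532, -0.464, 0.465, 0.534]
contact_force: [0.1, -0.6, -3.5]
opening: 0.509
time: 19.0
eef_pos: [0.5257, -0.2664, 0.2357]
tcp_rot: [-0.53, -0.465, 0.467, 0.534]
contact_force: [0.8, -0.0, -3.8]
opening: 0.506
time: 19.42
eef_pos: [0.5157, -0.346, 0.2352]
tcp_rot: [-0.53, -0.464, 0.466, 0.535]
contact_force: [-0.1, -0.3, -3.0]
opening: 0.509
t 19.4167 pos [ 0.5157 -0.346   0.2352] q [-7.540e-01  1.790e-01  1.718e+00 -2.000e-03  1.252e+00 -2.189e+00] F [-0.13 -0.27 -3.05] open 0.509
shift mm [ -0.3 195.9  -3.6] rotvec [-0.0067 -0.0023  0.0029]
```

```bash
python3 -m inch '[{"ax":-0.0067,"ay":-0.0023,"az":0.003,"x":0,"y":38,"z":-3.6,"hand":1},{"ax":0,"ay":0,"az":0,"x":0,"y":38,"z":0,"hand":1},{"ax":0,"ay":0,"az":0,"x":0,"y":38,"z":0,"hand":1},{"ax":0,"ay":0,"az":0,"x":0,"y":30,"z":0,"hand":1},{"ax":0,"ay":0,"az":0,"x":0,"y":15,"z":0,"hand":1}]' &&
python3 -m inch '[{"ax":0,"ay":0,"az":0,"x":0,"y":12,"z":0,"hand":1},{"ax":0,"ay":0,"az":0,"x":0,"y":8,"z":0,"hand":1},{"ax":0,"ay":0,"az":0,"x":0,"y":5,"z":0,"hand":1},{"ax":0,"ay":0,"az":0,"x":0,"y":0,"z":0,"hand":1},{"ax":0,"ay":0,"az":0,"x":0,"y":0,"z":0,"hand":1}]' 
python3 -c "
from h import *
rel([.518,-.346,.0393],frame(82.4))"
```

```text
time: 19.93
eef_pos: [0.518, -0.3425, 0.0721]
tcp_rot: [-0.529, -0.466, 0.467, 0.533]
contact_force: [-0.9, 0.4, -4.0]
opening: 0.511
time: 20.35
eef_pos: [0.521, -0.3472, 0.054]
tcp_rot: [0.534, 0.466, -0.466, -0.53]
contact_force: [0.7, 0.7, -3.9]
opening: 0.503
t 20.35 pos [ 0.521  -0.3472  0.054 ] q [-7.490e-01  3.910e-01  1.817e+00 -1.000e-03  9.270e-01 -2.189e+00] F [ 0.69  0.67 -3.85] open 0.503
shift mm [ 0.9 14.6  3.2] rotvec [ 0.0041  0.0022 -0.0037]
```

```bash
python3 -m inch '[{"ax":0.004,"ay":0.002,"az":-0.0037,"x":0,"y":6,"z":3,"hand":1},{"ax":0,"ay":0,"az":0,"x":0,"y":4,"z":0,"hand":1},{"ax":0,"ay":0,"az":0,"x":0,"y":2,"z":0,"hand":1},{"ax":0,"ay":0,"az":0,"x":0,"y":0,"z":0,"hand":1}]' &&
python3 -m inch '[{"ax":0,"ay":0,"az":0,"x":0,"y":1.5,"z":0,"hand":1},{"ax":0,"ay":0,"az":0,"x":0,"y":0,"z":0,"hand":1}]' &&
python3 -m inch '[{"ax":0,"ay":0,"az":0,"x":0,"y":1.3,"z":0,"hand":1},{"ax":0,"ay":0,"az":0,"x":0,"y":0,"z":0,"hand":1}]'
```

```text
time: 20.68
eef_pos: [0.5168, -0.3464, 0.0401]
tcp_rot: [-0.531, -0.465, 0.466, 0.533]
contact_force: [0.4, 0.5, -3.1]
opening: 0.51
time: 20.85
eef_pos: [0.5174, -0.3468, 0.0398]
tcp_rot: [-0.532, -0.466, 0.466, 0.533]
contact_force: [-0.5, -0.8, -1.4]
opening: 0.511
time: 21.02
eef_pos: [0.5177, -0.3471, 0.0394]
tcp_rot: [-0.532, -0.466, 0.466, 0.532]
contact_force: [-2.7, 2.4, 3.4]
opening: 0.508
```

Contact came at the expected height (TCP 0.0394). I'll release and retract.

```bash
python3 -m inch '[{"ax":0,"ay":0,"az":0,"x":0,"y":-0.5,"z":0,"hand":0},{"ax":0,"ay":0,"az":0,"x":0,"y":0,"z":0,"hand":-0.5},{"ax":0,"ay":0,"az":0,"x":0,"y":0,"z":0,"hand":-0.8},{"ax":0,"ay":0,"az":0,"x":0,"y":0,"z":0,"hand":-0.8},{"ax":0,"ay":0,"az":0,"x":0,"y":0,"z":0,"hand":-0.8}]'
python3 -m inch '[{"ax":0,"ay":0,"az":0,"x":0,"y":-10,"z":0,"hand":-0.8},{"ax":0,"ay":0,"az":0,"x":0,"y":-25,"z":0,"hand":-0.8},{"ax":0,"ay":0,"az":0,"x":0,"y":-38,"z":0,"hand":-0.8},{"ax":0,"ay":0,"az":0,"x":0,"y":-38,"z":0,"hand":-0.8},{"ax":0,"ay":0,"az":0,"x":0,"y":-38,"z":0,"hand":-0.8}]'
python3 -m inch '[{"ax":0,"ay":0,"az":0,"x":0,"y":-30,"z":0,"hand":-0.8},{"ax":0,"ay":0,"az":0,"x":0,"y":-20,"z":0,"hand":-0.8},{"ax":0,"ay":0,"az":0,"x":0,"y":0,"z":0,"hand":-0.8}]'
python3 -c "
from h import *
s=cam('side');crop(s,190,110,290,240,2.7,'pics/z.png')
a=cv2.imread('pics/side0.png');d=np.abs(a[...,::-1].astype(int)-s['img']).max(2)
for n,(u0,v0,u1,v1) in dict(finished=(210,140,275,185),chisel=(340,170,405,220),glue=(412,215,445,268),gauge=(285,155,320,212)).items():print(n,(d[v0:v1,u0:u1]>40).sum())"
```

```text
time: 21.43
eef_pos: [0.5173, -0.3466, 0.0383]
tcp_rot: [-0.531, -0.466, 0.466, 0.533]
contact_force: [1.1, -0.1, 0.3]
opening: 0.896
time: 21.85
eef_pos: [0.5171, -0.3464, 0.1893]
tcp_rot: [-0.531, -0.466, 0.466, 0.533]
contact_force: [0.7, 0.1, 0.6]
opening: 0.902
time: 22.1
eef_pos: [0.5197, -0.3487, 0.2454]
tcp_rot: [0.536, 0.466, -0.465, -0.528]
contact_force: [0.0, -0.5, 0.8]
opening: 0.901
finished 0
chisel 1249
glue 879
gauge 73
```

View pics/z.png

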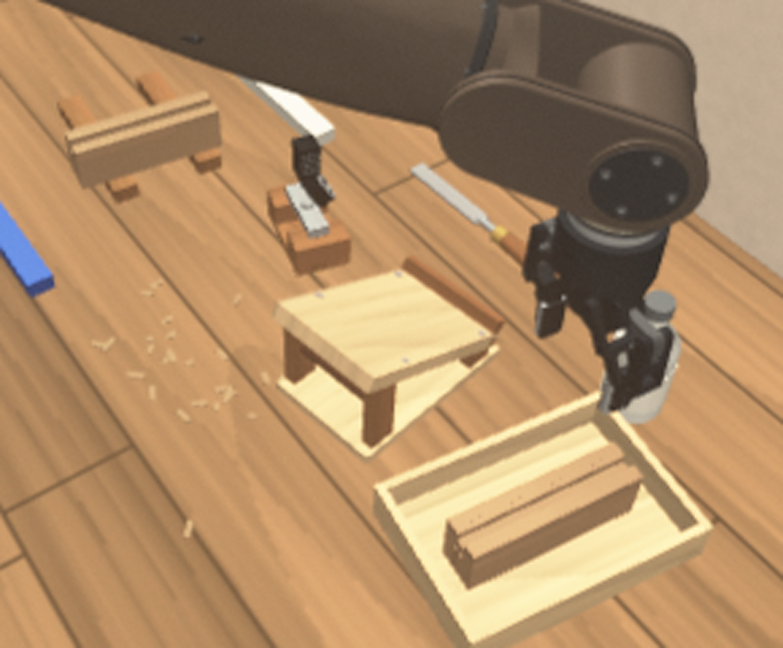

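The stile lies flat, groove up, in the tray at (545,515). The gauge is upright on its rest at (308,190), and the chisel and glue stand where they were, partly hidden by the arm. I'll hand in.

```bash
python3 -c "from plant import *;print(sign_off())"
```

```text
the job is handed in; nothing more can be done
None
```

The groove came out too shallow, so the stile is lying flat, groove up, in the recut tray. The job is handed in, with the arm retracted at about 22 s of the 56 s allowed.

- **Measurement:** the probe went into the groove at the first try. I pressed the gauge base onto the edge at about 9 N and held it for about 1.5 s. The dial read 10.05 mm, steady over two readings, and the base was within about 0.6° of flat. I'd put the reading error at roughly 0.7 mm, so it is clearly under 12 mm.
- **Gauge:** it is back upright on its slotted rest, at the same height and position as when I picked it up. 73 pixels in that region changed from the start picture, which I take as a millimetre-level shift.
- **Finished stile:** no pixel changed between the first and last side views.
- **Chisel and glue bottle:** the pixel check could not confirm these, because the arm hid part of both in the last view. What could be seen was in its original place, and the arm never came near either one.

The largest force I saw on the tool was about 9 N. One early batch of moves was refused because the rows were incomplete; nothing moved and I resent it.

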